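Half-open the bleed valve, snap the sealing cover onto its port and keep it pressed

TASK

On the bleed block, first turn the lever of the bleed valve clockwise (seen from above) to half open, 45 degrees from its closed stop, so that trapped air can escape. Then take the stepped round black cover, set it flange down on the block's port and press it straight down until both spring catches snap over its flange, and go on pressing it firmly (about 10 N) against the sprung seal: the program finishes while still pressing, with the valve still half open. Leave the loose caps and the bracket where they lie.

Things in the scene. Friction and masses are not known exactly. Their poses are not given: they have to be found in the camera images.
- bleed_block: Aluminium plate 78 x 192 x 12 mm fixed to the cart top, long side along its y. It carries a brass valve with a dark steel lever (axis at x 0, y +47 mm) and a round port with two steel spring catches (centre x 0, y -48 mm). Origin: centre of the plate's underside; z up; its -x side faces roughly to the robot.
- bleed_lever (a joint): Opening of the valve lever, rad: 0 closed stop (lever points to the block's -x), grows clockwise seen from above, pi/2 open stop (points to the block's +y, along the pipe); half open is 0.785 (marks on the round plate beneath show closed, half, open). Starts at 0 to 0.35. Friction 0.06 N m; it stays where it is left.
- lever_grip (a point): Point on the lever's turning axis, 62 mm above the plate's underside, at mid height of the lever's upright rib. The rib is 10 mm thick, 52 to 72 mm above the plate's underside, and runs from 14 mm behind the axis to 52 mm in front; it can be pinched across its thickness here from above. The point's -x points along the lever and turns with it.
- port (a point): Centre of the port at the top of the unpressed seal, 23.5 mm above the plate's underside; axes as the block's. Four guide posts 7 mm thick, tops tapered and 15.5 mm above this point, stand at x +-25.5, y +-19.5 mm from it, about 1.6 mm clear of the cover's flange. The catches stand at +-y, tops 22 mm above this point. The cover is caught when its underside is 2 mm below this point.
- seal: Black rubber disc 42 mm across in the port, on a spring: 1200 N/m, 5 mm of travel, then a hard stop. Origin: centre of its top face, which goes down as it is pressed. A caught cover presses it 2 mm (about 3 N) and can be pushed 3 mm further.
- catch_left (a joint): Outward swing of the 20 mm wide catch at the port's +y, rad: 0 at rest, about 0.1 to 0.2 while the flange forces it aside, 0 again once snapped over the flange. Its nose slopes in to 24 mm from the port's centre; the cover meets the slopes with its underside 9 to 10 mm above point port. The push then rises to 12 to 22 N and suddenly drops to a few N; then the seal is felt.
- catch_right (a joint): The same for the catch at the port's -y side.
- snap_cover: The loose stepped black plastic cover, 50 g: a flange 54 mm in diameter and 5 mm thick, and above it a round ribbed grip 34 mm in diameter and 17 mm high (22 mm in all). Origin at the centre of its underside, z up; it lies flange down in one of the front compartments and is round, so its yaw does not matter.
- cap_b: Bystander, leave alone: plain black round cap 54 mm across, 19 mm high, without a step. Origin at the centre of its underside.
- cap_d: Bystander, leave alone: flat black round cap 44 mm across, 10 mm high. Origin at the centre of its underside.
- zinc_bracket: Bystander, leave alone: small yellowish zinc bracket with a spring wire, 63 x 43 x 36 mm. Origin at the centre of its underside.
Not all that is in view belongs to the job. Leave any green or red look-alike of the snap_cover alone.

How it is judged:
On the way, in this order (a step that is already met when the one before it is completed fails the run):
1. the valve lever stands half open (45 degrees, within about 7) (value of joint bleed_lever between 0.665 and 0.905 rad and velocity of joint bleed_lever between -0.05 and 0.05 rad/s), for 0.2 s.
2. the cover is snapped in: below the noses, both catches sprung back over its flange (z of snap_cover in the frame of port below -0.001 m and horizontal distance between snap_cover and port below 0.004 m and value of joint each of catch_left, catch_right below 0.05 rad), for 0.2 s.
At the end, for the whole second after the job is handed in: The lever stands 45 degrees open (within 0.12 rad); the cover lies level and centred (4 mm) in the port, under both catches, which have sprung back; and the fingers still press it onto the seal with more than 5 N (the catches alone hold it with about 3 N) (all of step 2 and value of joint bleed_lever between 0.665 and 0.905 rad and angle between snap_cover's own z axis and vertical below 0.08 rad and contact force between snap_cover and seal above 5 N and contact force between the fingers and snap_cover above 2 N); the arm keeps its last pose, push and grip.
It fails at once if a bystander is displaced by more than 3 cm (distance of any of cap_b, cap_d, zinc_bracket from where it was at the start of the episode above 0.03 m).
It also fails if it takes over 67 s, if anything falls off the work surface, if the arm or the gripper's body presses on something with over 40 N, if the wrist force passes 120 N, or if a joint passes its speed limit or range.

ROBOT

A 6-joint arm with a two-finger parallel gripper is mounted at the origin on a cart in front of the work surface, level with it; the furniture and walls round the work are solid. World frame = base frame: x ahead of the robot, y to its left, z up, the work surface at z = 0. Lengths are in m, angles in rad, forces in N, time in s.
With the tool pointing down it reaches from about 0.275 to 0.725 m from the base axis. Payload 5.6 kg.
Tool frame: the origin (TCP) lies at the very end of the fingers, on their centre line; the grasp point (between the pads) lies 19 mm behind it; z points along the fingers, y is the line along which they close (so a half turn about z gives the same grasp; the last joint's range is limited). The gripper opens to 85 mm and grips with 20 to 120 N. Pads are 22 mm wide; open, the fingers measure 114 mm over their backs; the gripper's body (76 mm by 85 mm) begins 54 mm behind the grasp point. The pads swing forward as they close: fully open they stand 13 mm farther back than shut.
Start: joints at [-0.924, 0.255, 0.108, 0, -1.424, -0.285], TCP at [0.195, -0.514, 0.231] pointing down, gripper open.
Joint ranges: [-2.95, 2.95], [-1.21, 1.97], [-1.09, 1.5], [-2.87, 1.71], [-2.94, -0.07], [-3.05, 3.05]. Speed limits (rad/s): [2.57, 2.57, 3.14, 3.14, 3.14, 3.14].

INTERFACE

Orientations are given as a rotation vector (axis times angle).
In Python, from rig import * gives the robot as it stands.
- The arm moves only by the tool drive_tool, never from a script. Its arguments are lists of equal length, an entry for each row: "translation": the shift along the tool's x, y, z in mm, a list of three; "angular": the turn, a rotation vector about the tool's x, y, z in rad, a list of three; "grip": the finger opening in mm, from 0 to 85.4. In form: {"translation": [[tx, ty, tz], ...], "angular": [[ax, ay, az], ...], "grip": [grip, ...]}. A call has 1 to 5 rows; each row is the pose to reach, as a shift and turn from the pose commanded when the call began, along the tool's axes at that moment; what a row does not reach only later rows make up. A row lasts 1/8 s, in which the tool goes at most 62.5 mm and 10.7 degrees, less where a joint would pass 70% of its speed; a pose out of reach is approached as far as the arm can. A call with a gripper value outside its range is refused whole. The fingers move at their own pace and stop on an object; "grip_force" is the grip in N (left out, the last holds). Time passes only in rows, so rows that repeat a pose let the fingers close. It gives the time, the measured TCP pose, the force, the opening and the grip force at its end, in the units of the state.
- sense(): the state, without advancing time (a new reading comes with each control period).
- read_camera(name): name is "scene" or "top" or "wrist"; returns a dict with "pixels" (400x640x3 uint8, red, green, blue), "fx", "fy", "cx", "cy" (pixels), "k1" (the pictures are not rectified: a ray, as slopes to the right and down, at radius r is drawn at 1 + k1 r^2 times it, then the intrinsics apply), "rvec" (rotation vector, rad) and "tvec" (3), from world to camera coordinates, as OpenCV has them. Camera axes: x right, y down, z forward; pixel columns grow to the right and rows downward; lengths in m; the calibration is good to about 2 mm. A picture is of the moment at which its call begins. There is no depth.
- sign_off(): hands the job in; it is judged then, once.
The state is a dict: "time_s": time; "joints": joint angles; "dq": joint speeds; "effort": joint torques, N m; "ee_pos": TCP position; "ee_rot": TCP orientation; "contact_force": force on the tool from outside, world axes, zero at the start; "torque": the same for the moment, N m; "opening": finger opening in m; "finger_force": force on a finger pad.
Only numpy, scipy, OpenCV 4.12 (cv2) and the standard library are available. Lean on these libraries where they do the work, as an engineer would, in place of code of your own. Each camera call takes 0.05 s, during which the arm holds its last target. There are 200 camera calls.

## Working session

There is one attempt and no reset: what is moved stays moved. The work goes in short steps, Python scripts to look and compute and a tool call to move; the robot and the scene stay as the last step left them, time stands still between calls to the robot, and variables do not carry over. Pictures are saved under pics/ and viewed, at most 10 in all, crops included, and the job is handed in when it is done.

Besides the shell and the picture viewer there is one more tool, called after "Request:" as name(argument=value, ...), one argument or row to a line, values as JSON. drive_tool: Moves the arm, as the interface text tells. Its arguments: {"type":"object","properties":{"translation":{"type":"array"},"angular":{"type":"array"},"grip":{"type":"array"},"grip_force":{"type":"number"}},"required":["translation","angular","grip"]}

```bash
mkdir -p pics; cat > h.py <<'E'
from rig import *
import numpy as np, cv2
def snap(n,f,crop=None,s=1):
    c=read_camera(n); im=c["pixels"][:,:,::-1]
    np.save(f"pics/{f}.npy",{k:v for k,v in c.items()},allow_pickle=True)
    save(im,f,crop,s); return c
def save(im,f,crop=None,s=1):
    if crop: im=im[crop[1]:crop[3],crop[0]:crop[2]]
    cv2.imwrite(f"pics/{f}.png",cv2.resize(np.ascontiguousarray(im),None,fx=s,fy=s,interpolation=cv2.INTER_CUBIC))
def load(f): return np.load(f"pics/{f}.npy",allow_pickle=True).item()
def K(c): return np.array([[c["fx"],0,c["cx"]],[0,c["fy"],c["cy"]],[0,0,1.]]),np.array([c["k1"],0,0,0.])
def world(c,uv,z):
    k,d=K(c); p=cv2.undistortPointsIter(np.array([[uv]],float),k,d,None,None,(3,50,1e-9))[0,0]
    R=cv2.Rodrigues(np.array(c["rvec"],float))[0]; t=np.array(c["tvec"],float).ravel()
    o=-R.T@t; r=R.T@np.array([p[0],p[1],1]); return o+r*(z-o[2])/r[2]
def pix(c,P):
    k,d=K(c); return cv2.projectPoints(np.atleast_2d(np.array(P,float)),np.array(c["rvec"],float),np.array(c["tvec"],float),k,d)[0][:,0]
E
python3 - <<'E'
from h import *
for n in("scene","top"):
    c=snap(n,n+"0"); print(n,c["k1"],c["tvec"])
s=sense(); print({k:np.round(v,3) for k,v in s.items()})
a=cv2.imread("pics/scene0.png");b=cv2.imread("pics/top0.png")
E
```

```text
scene -0.06541652466935592 [0.37597439 0.25350046 0.73580342]
top -0.01597745973256338 [0.05435369 0.60153419 0.79333723]
{'time_s': np.float64(0.1), 'joints': array([-0.924,  0.256,  0.107, -0.   , -1.424, -0.285]), 'dq': array([0.   , 0.   , 0.002, 0.003, 0.002, 0.001]), 'effort': array([-5.0000e-03, -3.8761e+01,  2.3847e+01,  5.3780e+00, -4.0000e-03,
       -0.0000e+00]), 'ee_pos': array([ 0.195, -0.514,  0.23 ]), 'ee_rot': array([ 5.65e-01, -3.09e+00, -3.00e-03]), 'contact_force': array([-0.745, -0.463, -0.079]), 'torque': array([-0.013, -0.008,  0.006]), 'finger_force': np.float64(0.0), 'opening': np.float64(0.085)}
```

View pics/top0.png

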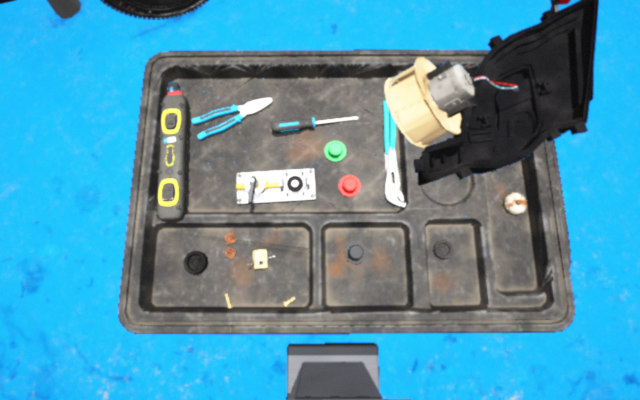

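View pics/scene0.png

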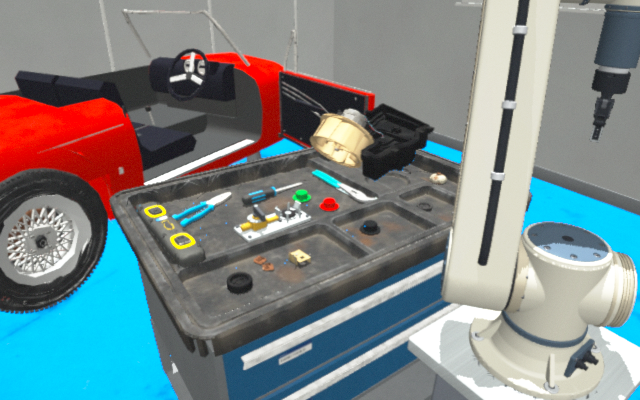

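The top view shows the block at about (276,186), with its lever axis near (253,185) and its port near (295,184). The black round candidates are (196,262), which is wide and looks plain; (355,253), which looks stepped; and (443,250), which is flat. The green (335,151) and red (349,186) look-alikes are to be left alone. I'm taking (355,253) and checking it in a crop.

```bash
python3 - <<'E'
from h import *
t=load("top0")["pixels"][:,:,::-1]; s=load("scene0")["pixels"][:,:,::-1]
g=lambda im,x,y,w,h,k: cv2.resize(np.clip(im[y:y+h,x:x+w]*1.6,0,255).astype(np.uint8),None,fx=k,fy=k,interpolation=cv2.INTER_CUBIC)
A=cv2.resize(np.ascontiguousarray(t[160:210,225:325]),None,fx=8,fy=8,interpolation=cv2.INTER_CUBIC)  #800x400
B=np.hstack([g(t,335,235,40,40,5),g(t,423,230,40,40,5),g(s,350,208,40,40,5),g(s,220,262,40,40,5)])
cv2.imwrite("pics/c1.png",np.vstack([A,B]))
c=load("top0")
for n,uv,z in(("lever axis",(253,185),.0),("port",(295,184),.02),("cover",(355,253),.02),("capd",(443,250),0),("capb",(196,262),0)): print(n,world(c,uv,z).round(3))
E
```

```text
lever axis [0.647 0.214 0.   ]
port [0.644 0.108 0.02 ]
cover [ 0.476 -0.034  0.02 ]
capd [ 0.483 -0.248  0.   ]
capb [0.458 0.344 0.   ]
```

View pics/c1.png

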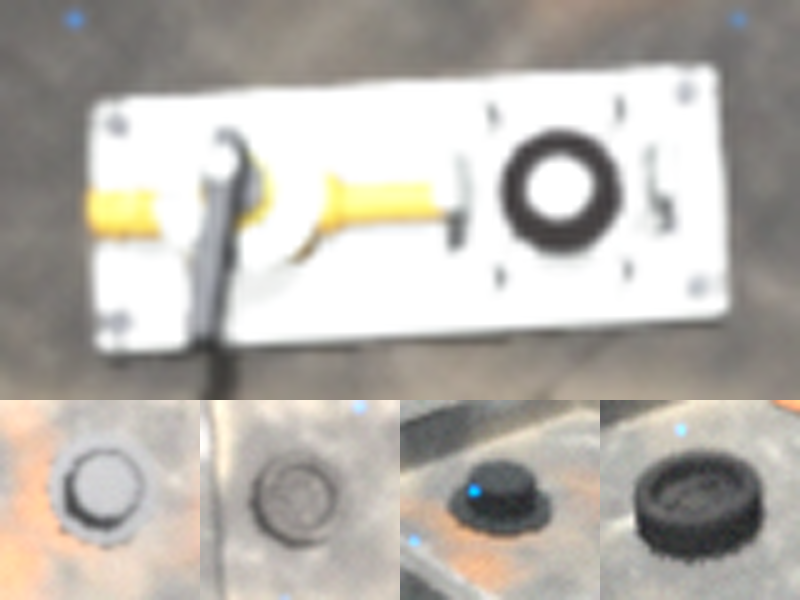

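The crop confirms (355,253) is the stepped black cover with a wide flange; the others are a plain ring-top cap and a flat cap. In full-image pixels the plate corners are about (236.9,172.5), (314.8,168.1), (316.3,199.4) and (237.1,203.8). I'll fit the block next.

```bash
cat >> h.py <<'E'
from scipy.optimize import least_squares
from scipy.spatial.transform import Rotation as Ro
def blk(p,P):
    x,y,a=p[:3]; P=np.atleast_2d(np.array(P,float)); ca,sa=np.cos(a),np.sin(a)
    return np.c_[x+ca*P[:,0]-sa*P[:,1],y+sa*P[:,0]+ca*P[:,1],P[:,2]+(p[3] if len(p)>3 else 0)]
def goto(pos,xdir):
    "shift in tool axes (mm) and yaw turn about tool z so that tool x is along world angle xdir"
    s=sense(); R=Ro.from_rotvec(s["ee_rot"]); d=R.inv().apply(np.array(pos)-s["ee_pos"])*1000
    T=Ro.from_matrix(np.c_[[np.cos(xdir),np.sin(xdir),0],[np.sin(xdir),-np.cos(xdir),0],[0,0,-1]])
    print("shift",d.round(1),"turn",(R.inv()*T).as_rotvec().round(4),"q6",s["joints"].round(3))
E
python3 - <<'E'
from h import *
c=load("top0")
uv=np.array([[95,100],[718,65],[730,315],[97,350]])/8+[225,160]
P=[[.039,.096,.012],[.039,-.096,.012],[-.039,-.096,.012],[-.039,.096,.012]]
f=lambda p:(pix(c,blk(p,P))-uv).ravel()
for p0 in([.64,.16,0],[.64,.16,0,0]):
    r=least_squares(f,p0,x_scale=.01); print(r.x.round(4),f(r.x).round(1))
p=r.x; print("lever",blk(p,[0,.047,.062]),"port",blk(p,[0,-.048,.0235]))
s=sense(); print(Ro.from_rotvec(s["ee_rot"]).as_matrix().round(3))
# wrist cam offset
w=read_camera("wrist"); R=cv2.Rodrigues(np.array(w["rvec"]))[0]; o=-R.T@np.array(w["tvec"]).ravel()
print("cam in tool",Ro.from_rotvec(s["ee_rot"]).inv().apply(o-s["ee_pos"]).round(3),"fwd in tool",Ro.from_rotvec(s["ee_rot"]).inv().apply(R[2]).round(3),w["fx"])
goto([.56,.15,.26],0.0); goto([.56,.15,.26],-1.57);goto([.56,.15,.26],3.14)
E
```

```text
[0.6419 0.1545 0.0511] [ 0.3  0.3 -0.4  0.4 -0.2 -0.3  0.3 -0.3]
[0.6396 0.1535 0.0509 0.009 ] [-0.1  0.1 -0.1  0.2  0.2 -0.2 -0.1 -0.2]
lever [[0.63720547 0.20040556 0.07097531]] port [[0.64203865 0.10552858 0.03247531]]
[[-0.935 -0.354 -0.001]
 [-0.354  0.935  0.002]
 [ 0.     0.002 -1.   ]]
cam in tool [ 0.066 -0.    -0.142] fwd in tool [-0.26   0.     0.966] 354.9620918925169
shift [-576.8  491.8  -28.7] turn [ 5.0000e-04  2.0000e-03 -2.7798e+00] q6 [-0.924  0.256  0.107 -0.    -1.424 -0.285]
shift [-576.8  491.8  -28.7] turn [ 1.3000e-03  8.0000e-04 -1.2098e+00] q6 [-0.924  0.256  0.107 -0.    -1.424 -0.285]
shift [-576.8  491.8  -28.7] turn [ 1.500e-03 -3.000e-04  3.633e-01] q6 [-0.924  0.256  0.107 -0.    -1.424 -0.285]
```

Request:
drive_tool(
  translation=[
    [-60, 0, 0],
    [-115, 30, 0],
    [-165, 65, 0],
    [-210, 105, 0],
    [-255, 145, 0],
  ],
  angular=[
    [0, 0, 0.1],
    [0, 0, 0.2],
    [0, 0, 0.3],
    [0, 0, 0.4],
    [0, 0, 0.4],
  ],
  grip=[85, 85, 85, 85, 85],
)

```text
time_s: 0.78
ee_pos: [0.3824, -0.2866, 0.231]
ee_rot: [-0.062, -3.141, -0.0]
contact_force: [1.1, -1.0, 0.1]
opening: 0.0848
finger_force: 0.0
```

```bash
python3 -c "
from h import *
goto([.58,.155,.25],3.1)"
```

```text
shift [-180.1  449.1  -18.9] turn [ 0.0002 -0.0003  0.0022] q6 [-0.314  0.112 -0.07  -0.    -1.389 -1.296]
```

Request:
drive_tool(
  translation=[
    [-22, 56, 0],
    [-45, 112, 0],
    [-67, 168, 0],
    [-90, 225, 0],
    [-112, 280, 0],
  ],
  angular=[
    [0, 0, 0],
    [0, 0, 0],
    [0, 0, 0],
    [0, 0, 0],
    [0, 0, 0],
  ],
  grip=[85, 85, 85, 85, 85],
)

```text
time_s: 1.4
ee_pos: [0.5048, -0.0109, 0.2312]
ee_rot: [-0.059, -3.141, -0.0]
contact_force: [0.6, -0.6, -0.2]
opening: 0.085
finger_force: 0.0
```

Request:
drive_tool(
  translation=[
    [-22, 56, -8],
    [-45, 112, -16],
    [-68, 169, -19],
    [-68, 169, -19],
  ],
  angular=[
    [0, 0, 0],
    [0, 0, 0],
    [0, 0, 0],
    [0, 0, 0],
  ],
  grip=[85, 85, 85, 85],
)

```text
time_s: 1.9
ee_pos: [0.5794, 0.1569, 0.248]
ee_rot: [-0.054, -3.138, 0.001]
contact_force: [-0.2, -1.7, -0.4]
opening: 0.0852
finger_force: 0.0
```

```bash
python3 - <<'E'
from h import *
c=snap("wrist","w1")
print(sense()["ee_pos"].round(4)); p=[.6419,.1545,.0511]
print(pix(c,blk(p,[[.039,.096,.012],[.039,-.096,.012],[-.039,-.096,.012],[-.039,.096,.012],[0,.047,.072],[0,-.048,.0235]])).round(0))
E
```

```text
[0.5789 0.1551 0.2487]
[[405. 247.]
 [239. 261.]
 [229. 196.]
 [404. 181.]
 [368. 238.]
 [275. 229.]]
```

View pics/w1.png

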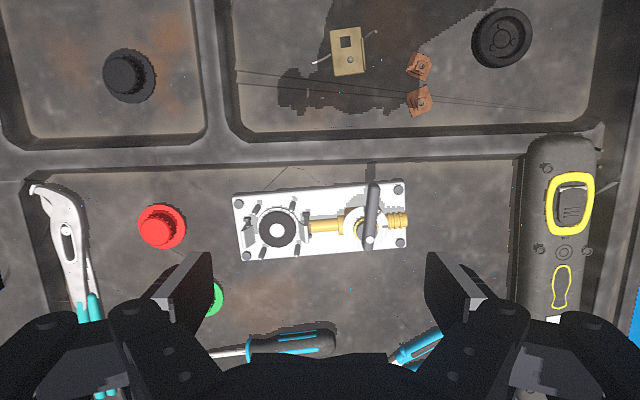

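The wrist view shows the block at (232–408, 180–262), the port at (278,230), the lever from (373,185) to (369,248), and the black stepped cover at (128,74). Next is an enlarged crop.

```bash
python3 - <<'E'
from h import *
im=load("w1")["pixels"][:,:,::-1]
A=cv2.resize(np.ascontiguousarray(im[172:268,222:422]),None,fx=4,fy=4,interpolation=cv2.INTER_CUBIC)
B=cv2.resize(np.clip(im[40:110,90:170]*1.8,0,255).astype(np.uint8),None,fx=3,fy=3)[:210]
cv2.imwrite("pics/c2.png",np.vstack([A,np.hstack([B,np.zeros((210,800-240,3),np.uint8)])]))
E
```

```text
(no output)
```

View pics/c2.png

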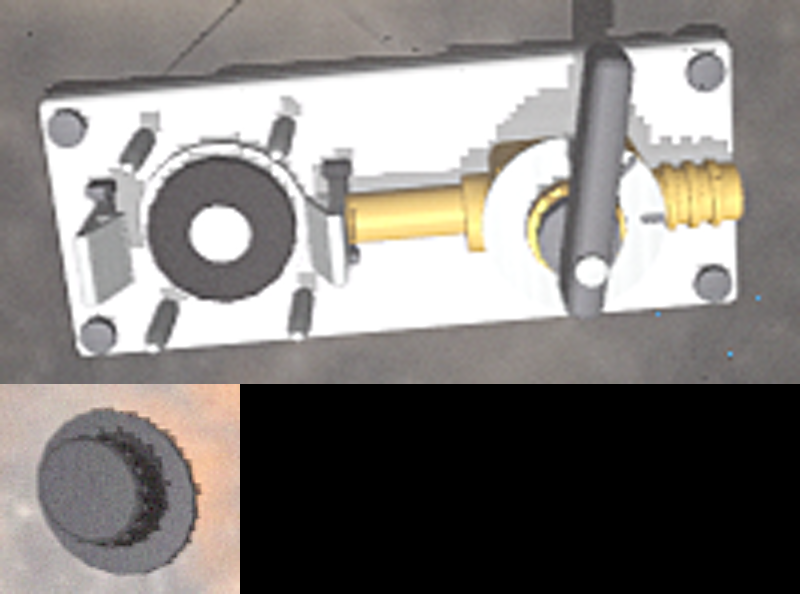

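```bash
python3 - <<'E'
from h import *
c=load("w1")
uv=np.array([[42,100],[730,40],[737,300],[80,357],[220,232],[612,46],[584,317]])/4+[222,172]-.4
def mod(p):
    z=p[3] if len(p)>4 else 0; q=p[-1]; d=np.array([-np.cos(q),np.sin(q),0])
    L=np.array([0,.047,.072])
    P=[[-.039,-.096,.012],[-.039,.096,.012],[.039,.096,.012],[.039,-.096,.012],[0,-.048,.0235],L+.052*d,L-.014*d]
    return blk(list(p[:3])+[z],P)
f=lambda p:(pix(c,mod(p))-uv).ravel()
for p0 in([.64,.155,.05,.1],[.64,.155,.05,0,.1]):
    r=least_squares(f,p0,x_scale=.01); print(r.x.round(4),f(r.x).round(1))
    b=list(r.x[:3]); print("lever",blk(b,[0,.047,.062]).round(4),"port",blk(b,[0,-.048,.0235]).round(4))
print("cover",world(c,(119,75.3),.022),world(c,(130.7,75.7),.005), "top cam",world(load("top0"),(335+107/5,235+82/5),.022))
E
```

```text
[0.6418 0.156  0.0589 0.1491] [-1.8 -0.4  0.7 -1.4  1.1  0.  -0.7  0.3  0.1 -0.4  0.1  1.6  0.5  0.3]
lever [[0.639 0.203 0.062]] port [[0.6446 0.1081 0.0235]]
[ 0.643   0.1561  0.0589 -0.0036  0.1554] [-0.9 -0.2 -0.1 -1.1  0.3 -0.3  0.1 -0.2  0.6 -0.6 -0.1  1.9  0.  -0.1]
lever [[0.6402 0.203  0.062 ]] port [[0.6458 0.1082 0.0235]]
cover [ 0.479546   -0.03683898  0.022     ] [ 0.47877982 -0.03386672  0.005     ] top cam [ 0.47960245 -0.03751515  0.022     ]
```

```bash
python3 -c "
from h import *
goto([.639,.203,.048],3.051)"
```

```text
shift [-58.8  50.3 200.5] turn [-0.0011 -0.0023  0.0548] q6 [ 0.522  0.353  0.288 -0.    -1.509 -2.129]
```

Request:
drive_tool(
  translation=[
    [-30, 25, 45],
    [-59, 50, 90],
    [-59, 50, 140],
    [-59, 50, 150],
    [-59, 50, 150],
  ],
  angular=[
    [0, 0, 0.03],
    [0, 0, 0.055],
    [0, 0, 0.055],
    [0, 0, 0.055],
    [0, 0, 0.055],
  ],
  grip=[40, 40, 40, 40, 40],
  grip_force=20,
)

```text
time_s: 2.58
ee_pos: [0.6401, 0.2001, 0.1017]
ee_rot: [0.147, 3.137, -0.001]
contact_force: [1.0, 0.5, 1.7]
opening: 0.0401
finger_force: 0.0
```

```bash
python3 - <<'E'
from h import *
s=sense();print(s["opening"]);goto([.639,.203,.048],3.051)
c=snap("wrist","w2",(180,150,460,400),2.8)
b=[.6418,.156,.0589]; q=.15; d=np.array([-np.cos(q),np.sin(q),0]);L=np.array([0,.047,.072])
print(((pix(c,blk(b,[L+.052*d,L,L-.014*d]))-[180,150])*2.8).round())
E
```

```text
0.04011318457729082
shift [ 1.4  2.8 53.7] turn [-0.0003  0.0012 -0.003 ] q6 [ 5.360e-01  5.510e-01  2.250e-01  1.000e-03 -1.244e+00 -2.201e+00]
[[406. -55.]
 [405. 231.]
 [405. 301.]]
```

View pics/w2.png

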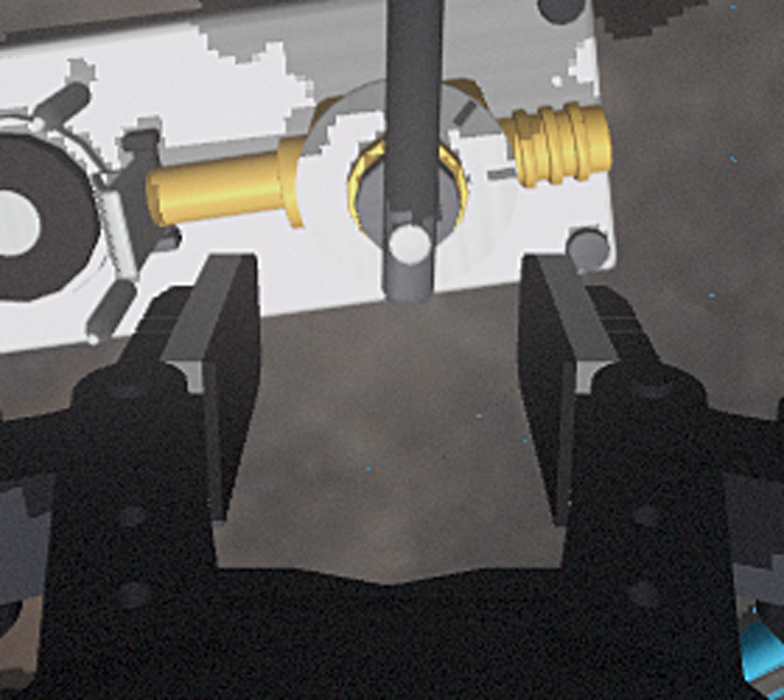

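Request:
drive_tool(
  translation=[
    [1, 4, 25],
    [1, 4, 47],
    [1, 4, 47],
    [1, 4, 47],
  ],
  angular=[
    [0, 0, 0.02],
    [0, 0, 0.02],
    [0, 0, 0.02],
    [0, 0, 0.02],
  ],
  grip=[40, 40, 25, 8],
)

```text
time_s: 3.12
ee_pos: [0.6402, 0.2039, 0.0562]
ee_rot: [0.177, 3.134, -0.002]
contact_force: [0.9, -7.4, 3.4]
opening: 0.0093
finger_force: 23.0
```

Request:
drive_tool(
  translation=[
    [0, 0, 0],
    [0, 0, 0],
    [0, 0, 0],
  ],
  angular=[
    [0, 0, 0],
    [0, 0, 0],
    [0, 0, 0],
  ],
  grip=[4, 4, 4],
  grip_force=35,
)

```text
time_s: 3.5
ee_pos: [0.6403, 0.204, 0.0562]
ee_rot: [0.178, 3.133, -0.001]
contact_force: [-0.5, -5.2, 4.8]
opening: 0.0089
finger_force: 38.6
```

Request:
drive_tool(
  translation=[
    [0, -1, 0],
    [0, -1, 0],
    [0, -1, 0],
    [0, -1, 0],
    [0, -1, 0],
  ],
  angular=[
    [0, 0, 0.12],
    [0, 0, 0.24],
    [0, 0, 0.36],
    [0, 0, 0.48],
    [0, 0, 0.56],
  ],
  grip=[4, 4, 4, 4, 4],
)

```text
time_s: 4.12
ee_pos: [0.6404, 0.2042, 0.0562]
ee_rot: [1.04, 2.961, 0.004]
contact_force: [-0.5, -1.1, 3.9]
opening: 0.0096
finger_force: 38.5
```

Request:
drive_tool(
  translation=[
    [0, 0, 0],
    [0, 0, 0],
    [0, 0, 0],
  ],
  angular=[
    [0, 0, 0.055],
    [0, 0, 0.055],
    [0, 0, 0.055],
  ],
  grip=[4, 4, 4],
)

```text
time_s: 4.5
ee_pos: [0.6405, 0.2042, 0.0562]
ee_rot: [1.116, 2.933, 0.004]
contact_force: [-1.8, -2.2, 6.8]
opening: 0.0091
finger_force: 38.8
```

```bash
python3 -c "
from h import *
s=sense();print(s['contact_force'],s['torque'],s['ee_pos']);goto([.639,.203,.15],2.4155)"
```

```text
[-1.81589713 -2.19610946  6.7600401 ] [-0.77008118  0.3498743  -0.01633341] [0.64045093 0.20419518 0.05618917]
shift [  0.1  -1.5 -93.8] turn [ 0.0035  0.0024 -0.001 ] q6 [ 5.410e-01  5.840e-01  1.610e-01  1.000e-03 -1.144e+00 -2.840e+00]
```

Request:
drive_tool(
  translation=[
    [0, 0, 0],
    [0, 0, 0],
    [0, 0, -30],
    [0, 0, -80],
    [0, 0, -110],
  ],
  angular=[
    [0, 0, 0],
    [0, 0, 0],
    [0, 0, 0],
    [0, 0, 0],
    [0, 0, 0],
  ],
  grip=[40, 40, 40, 40, 40],
)

```text
time_s: 5.12
ee_pos: [0.6398, 0.2045, 0.1662]
ee_rot: [1.117, 2.934, 0.004]
contact_force: [0.3, 0.1, -0.2]
opening: 0.0403
finger_force: 0.0
```

Request:
drive_tool(
  translation=[
    [25, 5, -20],
    [50, 10, -40],
    [75, 15, -60],
    [75, 15, -60],
  ],
  angular=[
    [0, 0, -0.15],
    [0, 0, -0.3],
    [0, 0, -0.45],
    [0, 0, -0.45],
  ],
  grip=[50, 60, 60, 60],
)

```text
time_s: 5.62
ee_pos: [0.5929, 0.2671, 0.2254]
ee_rot: [0.43, 3.109, 0.005]
contact_force: [0.5, 0.5, -0.7]
opening: 0.0599
finger_force: 0.0
```

```bash
python3 - <<'E'
from h import *
print(sense()["ee_pos"])
c=read_camera("wrist"); np.save("pics/w3.npy",c,allow_pickle=True)
b=[.6418,.156,.0589]
q=pix(c,blk(b,[[-.039,-.096,.012],[.039,.096,.012],[-.039,.096,.012],[.039,-.096,.012]])); print(q.round())
x0,y0=map(int,q.min(0)-22); x1,y1=map(int,q.max(0)+22); x0=max(x0,0);y0=max(y0,0)
k=min(800/(x1-x0),600/(min(y1,400)-y0)); k=int(k*2)/2; print(x0,y0,k)
save(c["pixels"][:,:,::-1],"w3",(x0,y0,x1,y1),k)
E
```

```text
[0.59294028 0.26712026 0.22542313]
[[134. 236.]
 [328. 245.]
 [303. 178.]
 [166. 298.]]
111 156 3.0
```

View pics/w3.png

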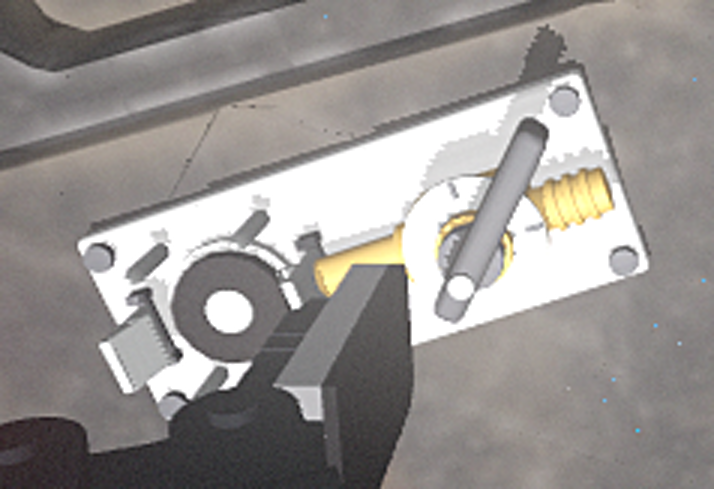

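The lever now points diagonally between the closed and open marks, with its tip at (537,122) and tail at (448,318) in the crop. I'll fit its angle.

```bash
python3 - <<'E'
from h import *
c=load("w3")
uv=np.array([[80,238],[580,70],[648,268],[230,311],[537,121],[448,319]])/3+[111,156]-.3
def mod(p):
    d=np.array([-np.cos(p[3]),np.sin(p[3]),0]);L=np.array([0,.047,.072])
    return blk(p[:3],[[-.039,-.096,.012],[-.039,.096,.012],[.039,.096,.012],[0,-.048,.0235],L+.052*d,L-.014*d])
f=lambda p:(pix(c,mod(p))-uv).ravel()
r=least_squares(f,[.64,.155,.05,.7],x_scale=.01); print(r.x.round(4),f(r.x).round(1))
b=list(r.x[:3]); print("lever",blk(b,[0,.047,.062]).round(4),"port",blk(b,[0,-.048,.0235]).round(4))
goto([.4795,-.0365,.10],3.05)
E
```

```text
[0.6416 0.1578 0.0576 0.7635] [-2.1  0.4  0.7 -1.4  2.4 -0.3  0.5 -1.2 -1.   2.2 -0.3  0.1]
lever [[0.6389 0.2047 0.062 ]] port [[0.6444 0.1099 0.0235]]
shift [  26.2 -322.3  123.4] turn [ 0.0014  0.001  -0.1862] q6 [ 0.662  0.459  0.388 -0.    -1.497 -2.51 ]
```

Request:
drive_tool(
  translation=[
    [5, -40, 0],
    [10, -80, 0],
    [14, -120, 0],
    [17, -160, 0],
    [20, -200, 0],
  ],
  angular=[
    [0, 0, -0.18],
    [0, 0, -0.36],
    [0, 0, -0.54],
    [0, 0, -0.72],
    [0, 0, -0.9],
  ],
  grip=[60, 60, 60, 60, 60],
)

```text
time_s: 6.3
ee_pos: [0.5181, 0.0765, 0.2223]
ee_rot: [0.966, -2.988, -0.0]
contact_force: [1.1, -0.6, 0.2]
opening: 0.0601
finger_force: 0.0
```

```bash
python3 -c "
from h import *
goto([.4795,-.0365,.15],4.77)"
```

```text
shift [ 97.3 -69.1  72.4] turn [ 0.0013 -0.0011 -1.003 ] q6 [ 0.446  0.207  0.023 -0.    -1.388 -1.391]
```

Request:
drive_tool(
  translation=[
    [30, -22, 0],
    [60, -43, 15],
    [97, -69, 30],
    [97, -69, 50],
    [97, -69, 72],
  ],
  angular=[
    [0, 0, -0.18],
    [0, 0, -0.36],
    [0, 0, -0.54],
    [0, 0, -0.72],
    [0, 0, -0.9],
  ],
  grip=[60, 60, 60, 60, 60],
)

```text
time_s: 6.92
ee_pos: [0.4796, -0.0355, 0.1501]
ee_rot: [2.169, -2.273, -0.001]
contact_force: [0.4, 0.2, -0.6]
opening: 0.0598
finger_force: 0.0
```

Request:
drive_tool(
  translation=[
    [0, 0, 0],
    [0, 0, 0],
  ],
  angular=[
    [0, 0, -0.103],
    [0, 0, -0.103],
  ],
  grip=[60, 60],
)

```text
time_s: 7.18
ee_pos: [0.4797, -0.0349, 0.1504]
ee_rot: [2.276, -2.163, -0.002]
contact_force: [-0.3, -0.1, 0.5]
opening: 0.0602
finger_force: 0.0
```

```bash
python3 - <<'E'
from h import *
goto([.4795,-.0365,.006],4.77)
c=snap("wrist","w4",(200,150,440,400),2.4)
a=np.linspace(0,2*np.pi,4,endpoint=False)
for r,z in((.017,.022),(.027,.005)):
    print(((pix(c,np.c_[.4795+r*np.cos(a),-.0365+r*np.sin(a),0*a+z])-[200,150])*2.4).round())
E
```

```text
shift [1.600e+00 1.000e-01 1.444e+02] turn [ 0.0017 -0.0003 -0.0067] q6 [ 0.254  0.163 -0.22  -0.    -1.19  -0.203]
[[232.  89.]
 [281. 141.]
 [336.  94.]
 [287.  40.]]
[[206.  76.]
 [280. 154.]
 [362.  84.]
 [288.   2.]]
```

View pics/w4.png

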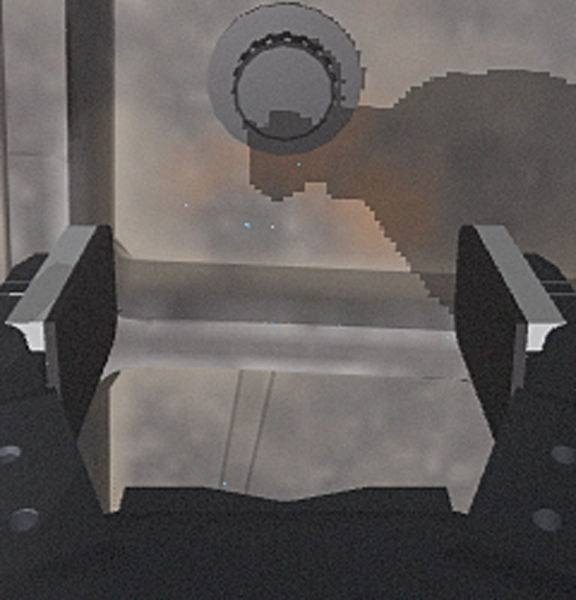

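Request:
drive_tool(
  translation=[
    [2, 0, 50],
    [2, 0, 100],
    [2, 0, 130],
    [2, 0, 141],
    [2, 0, 141],
  ],
  angular=[
    [0, 0, 0],
    [0, 0, 0],
    [0, 0, 0],
    [0, 0, 0],
    [0, 0, 0],
  ],
  grip=[50, 50, 50, 50, 50],
)

```text
time_s: 7.85
ee_pos: [0.4806, -0.0363, 0.0105]
ee_rot: [2.279, -2.162, 0.0]
contact_force: [0.5, 0.2, 0.3]
opening: 0.0501
finger_force: 0.0
```

Request:
drive_tool(
  translation=[
    [0, 0, 0],
    [0, 0, 0],
    [0, 0, 0],
    [0, 0, 0],
    [0, 0, 0],
  ],
  angular=[
    [0, 0, 0],
    [0, 0, 0],
    [0, 0, 0],
    [0, 0, 0],
    [0, 0, 0],
  ],
  grip=[36, 30, 30, 30, 30],
  grip_force=50,
)

```text
time_s: 8.48
ee_pos: [0.4815, -0.0361, 0.0121]
ee_rot: [-2.279, 2.159, -0.003]
contact_force: [-1.2, -0.2, 5.6]
opening: 0.0312
finger_force: 49.2
```

Request:
drive_tool(
  translation=[
    [0, 0, -15],
    [0, 0, -50],
    [0, 0, -90],
    [0, 0, -90],
  ],
  angular=[
    [0, 0, 0],
    [0, 0, 0],
    [0, 0, 0],
    [0, 0, 0],
  ],
  grip=[30, 30, 30, 30],
)

```text
time_s: 8.98
ee_pos: [0.4831, -0.0358, 0.1044]
ee_rot: [-2.276, 2.156, -0.009]
contact_force: [1.2, 0.7, -1.2]
opening: 0.0306
finger_force: 49.7
```

```bash
python3 - <<'E'
from h import *
s=sense(); print(s["ee_pos"],s["opening"],s["contact_force"])
c=snap("wrist","w5",(200,150,440,400),2.4)
R=Ro.from_rotvec(s["ee_rot"])
a=np.linspace(0,2*np.pi,4,endpoint=False)
for r,z in((.017,.010),(.027,-.007)):
    P=s["ee_pos"]+np.c_[r*np.cos(a),r*np.sin(a),0*a+z]
    print(((pix(c,P)-[200,150])*2.4).round())
goto([.6445,.109,.06],4.77)
E
```

```text
[ 0.4830961  -0.03582364  0.10441829] 0.030587571357676525 [ 1.24959134  0.72812506 -1.21456061]
[[183. 284.]
 [277. 377.]
 [382. 294.]
 [288. 195.]]
[[141. 241.]
 [276. 374.]
 [426. 256.]
 [291. 111.]]
shift [-135.9 -170.3   43.3] turn [-0.0049  0.0011 -0.0039] q6 [ 0.251  0.203 -0.302 -0.    -1.061 -0.197]
```

View pics/w5.png

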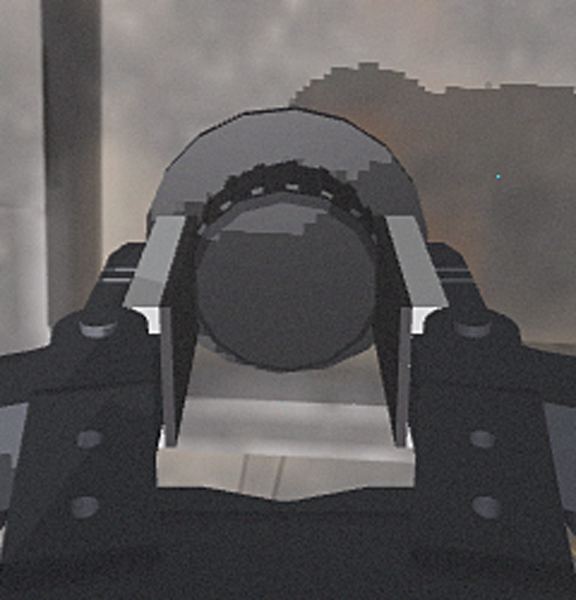

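Request:
drive_tool(
  translation=[
    [-40, -35, -26],
    [-80, -75, -26],
    [-120, -115, -26],
    [-160, -150, -26],
    [-182, -168, -26],
  ],
  angular=[
    [-0.005, 0, 0],
    [-0.005, 0, 0],
    [-0.005, 0, 0],
    [-0.005, 0, 0],
    [-0.005, 0, 0],
  ],
  grip=[30, 30, 30, 30, 30],
)

```text
time_s: 9.65
ee_pos: [0.6388, 0.1566, 0.1243]
ee_rot: [2.278, -2.156, -0.007]
contact_force: [-0.7, -0.9, -0.0]
opening: 0.0313
finger_force: 49.8
```

Request:
drive_tool(
  translation=[
    [0, 0, 0],
    [0, 0, 0],
    [0, 0, 0],
  ],
  angular=[
    [0, 0, 0],
    [0, 0, 0],
    [0, 0, 0],
  ],
  grip=[30, 30, 30],
)

```text
time_s: 10.02
ee_pos: [0.6378, 0.1538, 0.1264]
ee_rot: [2.277, -2.159, -0.006]
contact_force: [0.8, -0.7, -1.0]
opening: 0.0312
finger_force: 49.8
```

```bash
python3 - <<'E'
from h import *
s=sense(); print(s["ee_pos"],s["opening"])
c=snap("wrist","w6",(190,110,450,305),3)
b=[.6417,.157,.058]
P=[[0,-.048,.0235]]+[[x,-.048+y,.039] for x in(-.0255,.0255) for y in(-.0195,.0195)]+[[-.039,-.096,.012],[.039,-.096,.012]]
print(((pix(c,blk(b,P))-[190,110])*3).round())
goto([.6445,.109,.085],4.77)
E
```

```text
[0.63776762 0.15375256 0.12642263] 0.03116283181961881
[[ 363.   75.]
 [ 483.  -14.]
 [ 480.  171.]
 [ 239.  -12.]
 [ 246.  172.]
 [ 533. -145.]
 [ 189. -143.]]
shift [45.1 -4.4 41.6] turn [ 0.0049  0.0001 -0.0045] q6 [ 0.473  0.512  0.226 -0.002 -1.289 -0.419]
```

View pics/w6.png

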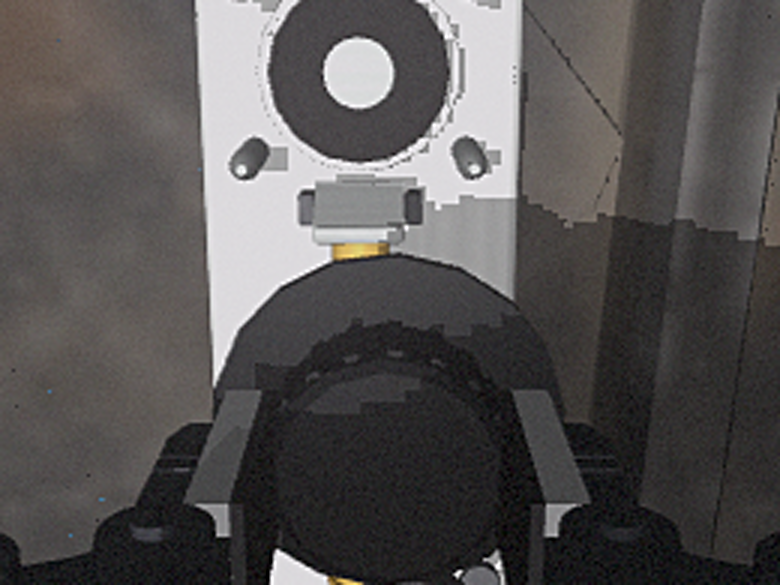

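The seal centre is at (359,73) and the post tops at (243,170) and (474,170), within 1 mm of prediction. The held cover's flange spans 215–563 with its top edge at y≈254. I'll now compute the relative offset.

```bash
python3 - <<'E'
from h import *
c=load("w6"); s=sense(); e=s["ee_pos"]
U=lambda x,y:(190+x/3-.33,110+y/3-.33)
print("seal",world(c,U(359,73),.0235),"posts mid",(world(c,U(243,170),.039)+world(c,U(474,170),.039))/2, "expected posts mid - port", blk([0,0,.058],[0,.0195,0]))
a=np.linspace(0,2*np.pi,720)
for off in(.011,.012,.013):
  P=e+np.c_[.027*np.cos(a),.027*np.sin(a),0*a-off+.005]
  q=(pix(c,P)-[190,110])*3; print(off,"flange",q.min(0).round(),q.max(0).round())
P=e+np.c_[.017*np.cos(a),.017*np.sin(a),0*a+.010]
q=(pix(c,P)-[190,110])*3; print("grip",q.min(0).round(),q.max(0).round())
print(Ro.from_rotvec(s["ee_rot"]).as_matrix().round(3))
E
```

```text
seal [0.64562606 0.10844178 0.0235    ] posts mid [0.64451807 0.12801462 0.039     ] expected posts mid - port [[-0.00113037  0.01946721  0.        ]]
0.011 flange [203. 260.] [562. 592.]
0.012 flange [204. 259.] [561. 589.]
0.013 flange [205. 257.] [560. 585.]
grip [258. 365.] [508. 593.]
[[ 0.053 -0.999 -0.005]
 [-0.999 -0.053 -0.   ]
 [-0.     0.005 -1.   ]]
```

Request:
drive_tool(
  translation=[
    [20, -3, 10],
    [40, -6, 20],
    [44.5, -6, 30],
    [44.5, -6, 41],
    [44.5, -6, 41],
  ],
  angular=[
    [0.005, 0, -0.005],
    [0.005, 0, -0.005],
    [0.005, 0, -0.005],
    [0.005, 0, -0.005],
    [0.005, 0, -0.005],
  ],
  grip=[30, 30, 30, 30, 30],
)

```text
time_s: 10.7
ee_pos: [0.6456, 0.1105, 0.0837]
ee_rot: [2.284, -2.153, -0.002]
contact_force: [0.8, -0.3, -0.9]
opening: 0.0315
finger_force: 49.8
```

Request:
drive_tool(
  translation=[
    [0, 0, 10],
    [0, 0, 22],
    [0, 0, 22],
  ],
  angular=[
    [0, 0, 0],
    [0, 0, 0],
    [0, 0, 0],
  ],
  grip=[30, 30, 30],
)

```text
time_s: 11.08
ee_pos: [0.6454, 0.1105, 0.0616]
ee_rot: [2.284, -2.153, -0.002]
contact_force: [0.2, 0.6, -0.4]
opening: 0.0315
finger_force: 49.8
```

```bash
python3 - <<'E'
from h import *
s=sense();print(s["ee_pos"],s["contact_force"])
goto([.6458,.1093,.0235+.01+.012],4.77)
E
```

```text
[0.64540996 0.11048304 0.06156872] [ 0.16746222  0.62468778 -0.37939874]
shift [ 1.2 -0.4 16.1] turn [ 0.0029 -0.0006  0.0017] q6 [ 0.407  0.553  0.121 -0.    -1.142 -0.348]
```

Request:
drive_tool(
  translation=[
    [1.2, -0.4, 0],
    [1.2, -0.4, 5],
    [1.2, -0.4, 10],
    [1.2, -0.4, 14],
    [1.2, -0.4, 14],
  ],
  angular=[
    [0.003, 0, 0],
    [0.003, 0, 0],
    [0.003, 0, 0],
    [0.003, 0, 0],
    [0.003, 0, 0],
  ],
  grip=[30, 30, 30, 30, 30],
  grip_force=80,
)

```text
time_s: 11.7
ee_pos: [0.6466, 0.1092, 0.0487]
ee_rot: [-2.285, 2.154, -0.003]
contact_force: [-0.6, 0.5, -0.7]
opening: 0.0311
finger_force: 51.6
```

Request:
drive_tool(
  translation=[
    [0, 0.6, 2],
    [0, 0.6, 4],
    [0, 0.6, 5],
    [0, 0.6, 6],
    [0, 0.6, 6],
  ],
  angular=[
    [0, 0, 0],
    [0, 0, 0],
    [0, 0, 0],
    [0, 0, 0],
    [0, 0, 0],
  ],
  grip=[28, 28, 28, 28, 28],
  grip_force=80,
)

```text
time_s: 12.32
ee_pos: [0.6467, 0.1092, 0.0436]
ee_rot: [-2.284, 2.153, -0.004]
contact_force: [-0.2, -2.0, 1.8]
opening: 0.0297
finger_force: 79.4
```

Request:
drive_tool(
  translation=[
    [0, 0, 1.5],
    [0, 0, 3],
    [0, 0, 4.5],
    [0, 0, 6],
    [0, 0, 6],
  ],
  angular=[
    [0, 0, 0],
    [0, 0, 0],
    [0, 0, 0],
    [0, 0, 0],
    [0, 0, 0],
  ],
  grip=[28, 28, 28, 28, 28],
)

```text
time_s: 12.95
ee_pos: [0.6481, 0.1092, 0.0402]
ee_rot: [-2.283, 2.15, -0.009]
contact_force: [-0.4, -1.8, 13.4]
opening: 0.0299
finger_force: 80.7
```

```bash
python3 - <<'E'
from h import *
s=sense();print(s["ee_pos"],s["contact_force"],s["torque"]); goto([.6458,.1093,.03],4.77)
E
```

```text
[0.648119   0.10918948 0.04024976] [-0.42166083 -1.82690229 13.35674017] [-0.71596724  0.63586849  0.00400237]
shift [-0.3  2.4 10.2] turn [-0.0078 -0.0003  0.0023] q6 [ 0.406  0.568  0.088  0.003 -1.083 -0.347]
```

Request:
drive_tool(
  translation=[
    [0, 0.8, 1.5],
    [0, 1.5, 3],
    [0, 1.5, 4],
    [0, 1.5, 5],
    [0, 1.5, 5],
  ],
  angular=[
    [-0.005, 0, 0],
    [-0.005, 0, 0],
    [-0.005, 0, 0],
    [-0.005, 0, 0],
    [-0.005, 0, 0],
  ],
  grip=[28, 28, 28, 28, 28],
)

```text
time_s: 13.58
ee_pos: [0.645, 0.1096, 0.0323]
ee_rot: [2.286, -2.154, -0.002]
contact_force: [0.3, 1.2, 3.3]
opening: 0.0303
finger_force: 80.5
```

```bash
python3 - <<'E'
from h import *
s=sense();print(s["ee_pos"],s["contact_force"],s["torque"]); goto([.6458,.1093,.03],4.77)
E
```

```text
[0.64502943 0.10960771 0.03227963] [0.31877891 1.16719681 3.3206028 ] [ 0.36889338 -0.2445225   0.01654607]
shift [ 0.4 -0.8  2.3] turn [0.0016 0.0004 0.0017] q6 [ 4.060e-01  5.760e-01  8.100e-02 -1.000e-03 -1.077e+00 -3.460e-01]
```

Request:
drive_tool(
  translation=[
    [0, -0.4, 1],
    [0, -0.4, 2],
    [0, -0.4, 3],
    [0, -0.4, 3.5],
    [0, -0.4, 3.5],
  ],
  angular=[
    [0, 0, 0],
    [0, 0, 0],
    [0, 0, 0],
    [0, 0, 0],
    [0, 0, 0],
  ],
  grip=[28, 28, 28, 28, 28],
)

```text
time_s: 14.2
ee_pos: [0.6451, 0.1095, 0.0307]
ee_rot: [2.286, -2.154, -0.002]
contact_force: [-5.7, 1.9, 14.1]
opening: 0.0301
finger_force: 81.8
```

Request:
drive_tool(
  translation=[
    [0, 0, 0],
    [0, 0, 0],
    [0, 0, 0],
  ],
  angular=[
    [0, 0, 0],
    [0, 0, 0],
    [0, 0, 0],
  ],
  grip=[28, 28, 28],
)

```text
time_s: 14.58
ee_pos: [0.6451, 0.1096, 0.0308]
ee_rot: [2.286, -2.154, -0.002]
contact_force: [-5.1, 1.3, 13.9]
opening: 0.0296
finger_force: 81.8
```

Request:
drive_tool(
  translation=[
    [0, 0.3, -0.7],
    [0, 0.3, -0.7],
    [0, 0.3, -0.7],
  ],
  angular=[
    [0, 0, 0],
    [0, 0, 0],
    [0, 0, 0],
  ],
  grip=[28, 28, 28],
)

```text
time_s: 14.95
ee_pos: [0.6451, 0.1096, 0.0308]
ee_rot: [2.286, -2.154, -0.001]
contact_force: [-3.0, 1.5, 11.5]
opening: 0.0298
finger_force: 81.3
```

```bash
python3 - <<'E'
from h import *
s=sense();f=s["contact_force"];print(s["ee_pos"],f,s["torque"])
if 8<f[2]<16: print(sign_off())
E
```

```text
[0.64507077 0.10956849 0.0308131 ] [-3.04827451  1.54822495 11.50969779] [0.59142339 1.11909507 0.03167376]
the job is handed in; nothing more can be done
None
```

I set the lever to about 0.76 rad (half open), snapped the cover in and handed the job in at 15 s while still pressing with about 11 N; I judged the snap by the push rising to 13 N then dropping to 3 N, did not re-check catches or lever by camera afterwards, and the verdict wasn't shown.

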